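# Bring the beaker round on the sample carousel and stand it on the stirrer

### The arm

A 6-joint arm with a two-finger parallel gripper is mounted at the origin on a cart in front of the work surface, level with it; the furniture and walls round the work are solid. World frame = base frame: x ahead of the robot, y to its left, z up, the work surface at z = 0. Lengths are in m, angles in rad, forces in N, time in s.
With the tool pointing down it reaches from about 0.35 to 0.875 m from the base axis. Payload 15.5 kg.
Tool frame: the origin (TCP) lies on the mounting face of the last link; the fingertips stand 173 mm ahead of it and the grasp point (between the pads) lies 155 mm ahead of it; z points along the fingers, y is the line along which they close (so a half turn about z gives the same grasp; the last joint's range is limited). The gripper opens to 85 mm and grips with 20 to 120 N. Pads are 22 mm wide; open, the fingers measure 114 mm over their backs; the gripper's body (76 mm by 85 mm) begins 54 mm behind the grasp point. The pads swing forward as they close: fully open they stand 13 mm farther back than shut.
Start: joints at [1.246, 0.494, 1.345, -0, 1.302, -0.096], TCP at [0.142, 0.609, 0.405] pointing down, gripper open.
Joint ranges: [-2.91, 2.91], [-0.82, 2.16], [0.22, 2.67], [-1.22, 4.37], [0.12, 2.79], [-3.08, 3.08]. Speed limits (rad/s): [1.89, 1.89, 2.57, 3.01, 3.01, 3.01].

### API

Orientations are given as a rotation vector (axis times angle).
In Python, from plant import robot gives the robot as it stands.
- The arm moves only by the tool servo_tool, never from a script. Its argument "series" is a list of rows, each a list of 5 numbers: the opening, from 0 (shut) to 1 (fully open), then the shift along the tool's x, y, z in m, then the turn about the tool's z in degrees. A call has 1 to 8 rows; each row shifts and turns the commanded pose from where the row before left it, along the tool's axes as they then stand; what a row does not reach is not made up. A row lasts 1/8 s, in which the tool goes at most 62.5 mm and 10.7 degrees, less where a joint would pass 70% of its speed; a pose out of reach is approached as far as the arm can. A call is refused whole if a number of a shift passes 0.0625 or a number of a turn 10.7, either way. A call with a gripper value outside its range is refused whole. The fingers move at their own pace and stop on an object; "newtons" is the grip in N (left out, the last holds). Time passes only in rows, so rows that do not move let the fingers close. It gives the time, the measured TCP pose, the force, the opening and the grip force at its end, in the units of the state.
- robot.read_state(): the state, without advancing time (a new reading comes with each control period).
- robot.capture(name): name is "scene" or "top" or "wrist"; returns the picture (384x512x3 uint8, blue, green, red); there is no depth.
- robot.camera_model(name): a dict with "fx", "fy", "cx", "cy" (pixels), "T" (4x4, takes a point from camera to world coordinates). Camera axes: x right, y down, z forward; pixel columns grow to the right and rows downward; lengths in m; the calibration is good to about 2 mm. A picture is of the moment at which its call begins: read the wrist's pose just before it. camera_model takes no time and is no camera call; for the wrist camera it gives the pose at the moment of the call.
- robot.hand_in(): hands the job in; it is judged then, once.
The state is a dict: "time": time; "q": joint angles; "joint_vel": joint speeds; "joint_efforts": joint torques, N m; "position": TCP position; "eef_rot": TCP orientation; "force": force on the tool from outside, world axes, zero at the start; "wrist_torque": the same for the moment, N m; "grip_width": finger opening in m; "finger_force": force on a finger pad.
Only numpy, scipy, OpenCV 4.12 (cv2) and the standard library are available. Lean on these libraries where they do the work, as an engineer would, in place of code of your own. Each camera call takes 0.05 s, during which the arm holds its last target. There are 200 camera calls.

### The job

Turn the small sample carousel by its upright crank pin until the open glass beaker stands at the steel pointer on the carousel's foot. Then lift the beaker out there and stand it gently, upright, in the middle of the round plate of the stirrer, and let go. Leave the capped vials standing in their pockets.

Things in the scene. Friction and masses are not known exactly. Their poses are not given: they have to be found in the camera images.
- crank_pin (a point): centre of the top (92 mm above the worktop) of the carousel's crank pin: smooth round upright steel pin, 12 mm in diameter, free for 55 mm below its top, fixed in the disc 85 mm from its axis, straight across the axis from the beaker's pocket. Pinch it (it can turn between the fingers) or push it sideways on a circle about the axis, either way round; about 0.5 N, and it stays where it is left.
- pointer (a point): top of the pointer: upright steel blade, 12 x 5 mm, 42 mm above the worktop, on a fixed tongue of the carousel's grey foot on the robot's side, 122 mm from the axis; its x axis points to the carousel's axis. The carousel is an aluminium disc, 200 mm wide, upper face 30 mm above the worktop, hub 42 mm high. The beaker is at the pointer when it stands on the line from axis to pointer.
- beaker: the only beaker on the carousel: open round glass, 38 to 40 mm in diameter, 60 mm high, about 30 g, upright in the wide pocket, 65 mm from the axis. Origin: centre of its underside, z up. The pocket's collar (52 mm outside, 45 inside, floor 33 mm and rim 45 mm above the worktop) hides its lowest 12 mm; grip it from above across its outside, above the rim.
- plate_centre (a point): centre of the upper face of the stirrer's round white plate (100 mm in diameter, 50 mm above the worktop) on a fixed white box of 110 x 120 mm; the beaker goes here.
- vial_a: capped glass vial, 16 mm in diameter, 56 mm high, loose in one of the four narrow pockets of the carousel (26 mm outside, 19 inside, floor 33 mm and rim 63 mm above the worktop, 65 mm from the axis, 75 and 128 degrees either side of the wide one); stays in its pocket. Origin: centre of its underside, z up.
- vial_b: second capped vial of the same size, in another narrow pocket; bystander, stays in its pocket. Origin: centre of its underside, z up.

How it is judged:
On the way, in this order (a step that is already met when the one before it is completed fails the run):
1. the carousel is turned so that the beaker, standing in its pocket, is at the pointer (within 13 degrees) and at rest (x of beaker in the frame of pointer between 0.037 and 0.077 m and y of beaker in the frame of pointer between -0.015 and 0.015 m and linear speed of beaker below 0.015 m/s and height (world z) of beaker between 0.027 and 0.039 m and horizontal distance between beaker and crank_pin between 0.138 and 0.162 m), for 0.2 s.
2. the beaker is lifted clear of its pocket there (within 35 mm of where it stands when at the pointer) (x of beaker in the frame of pointer between 0.022 and 0.092 m and y of beaker in the frame of pointer between -0.035 and 0.035 m and height (world z) of beaker above 0.058 m and contact force between the fingers and beaker above 0.2 N), for 0.1 s.
At the end, for the whole second after the job is handed in: the beaker stands upright (within 6 degrees) and at rest on the stirrer's plate, its centre within 20 mm of the plate's centre; both vials still stand in carousel pockets (height within 8 mm, tilt under 14 degrees) (horizontal distance between beaker and plate_centre below 0.02 m and height (world z) of beaker between 0.046 and 0.054 m and angle between beaker's own z axis and vertical below 0.1 rad and linear speed of beaker below 0.03 m/s and height (world z) of vial_a between 0.025 and 0.041 m and angle between each of vial_a, vial_b's own z axis and vertical below 0.25 rad and height (world z) of vial_b between 0.025 and 0.041 m); the robot touches nothing.
It fails at once if a vial is pulled out of its pocket or knocked over (not (height (world z) of vial_a between 0.025 and 0.041 m and angle between vial_a's own z axis and vertical below 0.25 rad) or not (height (world z) of vial_b between 0.025 and 0.041 m and angle between vial_b's own z axis and vertical below 0.25 rad)).
It fails at once if the beaker is dropped or flung (moving faster than 0.6 m/s with no finger on it: a fall of about 2 cm) (linear speed of beaker above 0.6 m/s and contact force between the fingers and beaker below 0.05 N).
It fails at once if the beaker is tipped over (more than 45 degrees) (angle between beaker's own z axis and vertical above 0.785 rad).
It also fails if it takes over 61 s, if anything falls off the work surface, if the arm or the gripper's body presses on something with over 40 N, if the wrist force passes 120 N, or if a joint passes its speed limit or range.

## Working session

There is one attempt and no reset: what is moved stays moved. The work goes in short steps, Python scripts to look and compute and a tool call to move; the robot and the scene stay as the last step left them, time stands still between calls to the robot, and variables do not carry over. Pictures are saved under pics/ and viewed, at most 10 in all, crops included, and the job is handed in when it is done.

Besides the shell and the picture viewer there is one more tool, called after ">>>" in YAML: its name, and indented under it one key for each argument. servo_tool: Moves the arm, as the interface text tells. Its arguments: {"type":"object","properties":{"series":{"type":"array"},"newtons":{"type":"number"}},"required":["series"]}

```bash
mkdir -p pics; cat > h.py <<'E'
import numpy as np,cv2
from plant import robot
from scipy.spatial.transform import Rotation as R
def cast(m,u,v,z):
    T=np.array(m["T"]);d=T[:3,:3]@np.array([(u-m["cx"])/m["fx"],(v-m["cy"])/m["fy"],1])
    o=T[:3,3];return (o+d*(z-o[2])/d[2])
def proj(m,p):
    T=np.array(m["T"]);c=T[:3,:3].T@(np.array(p)-T[:3,3]);return m["fx"]*c[0]/c[2]+m["cx"],m["fy"]*c[1]/c[2]+m["cy"]
E
python3 - <<'E'
from h import *
s=robot.read_state();print(s['position'],s['eef_rot'],R.from_rotvec(s['eef_rot']).as_matrix().round(3),s['time'])
for n in("top","scene"):
    m=robot.camera_model(n);print(n,m['fx'],np.array(m["T"]).round(3).tolist())
    i=robot.capture(n);cv2.imwrite(f'pics/{n}.png',i);cv2.imwrite(f'pics/{n}_b.png',cv2.resize(i,(768,576)))
E
```

```text
[0.14230952 0.60842325 0.40410364] [-3.60083722e-01 -3.12063402e+00  1.91463195e-03] [[-0.974  0.228 -0.   ]
 [ 0.228  0.974 -0.001]
 [ 0.    -0.001 -1.   ]] 0.0
top 490.24684456356255 [[0.022, -0.99, 0.137, 0.386], [-0.999, -0.017, 0.033, 0.257], [-0.03, -0.138, -0.99, 0.947], [0.0, 0.0, 0.0, 1.0]]
scene 450.6338543708572 [[0.634, -0.42, 0.65, -0.026], [-0.774, -0.344, 0.532, -0.178], [-0.0, -0.84, -0.543, 0.571], [0.0, 0.0, 0.0, 1.0]]
```

View pics/top_b.png

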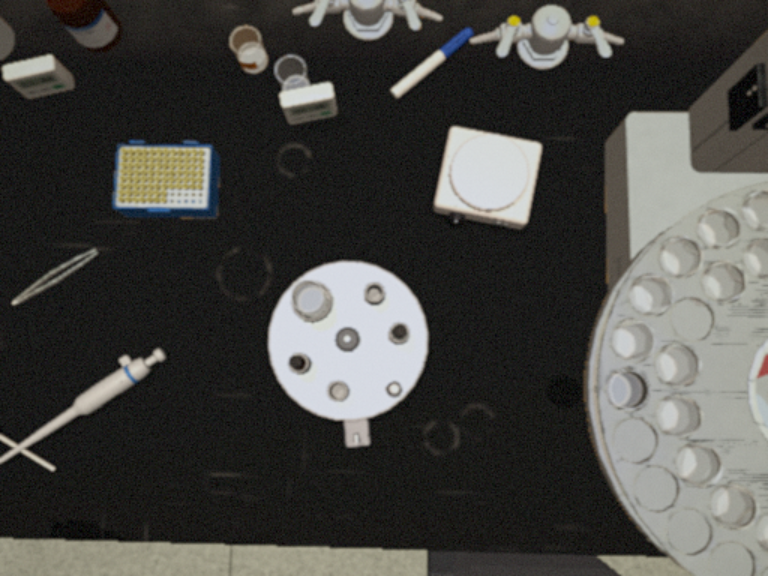

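View pics/scene_b.png

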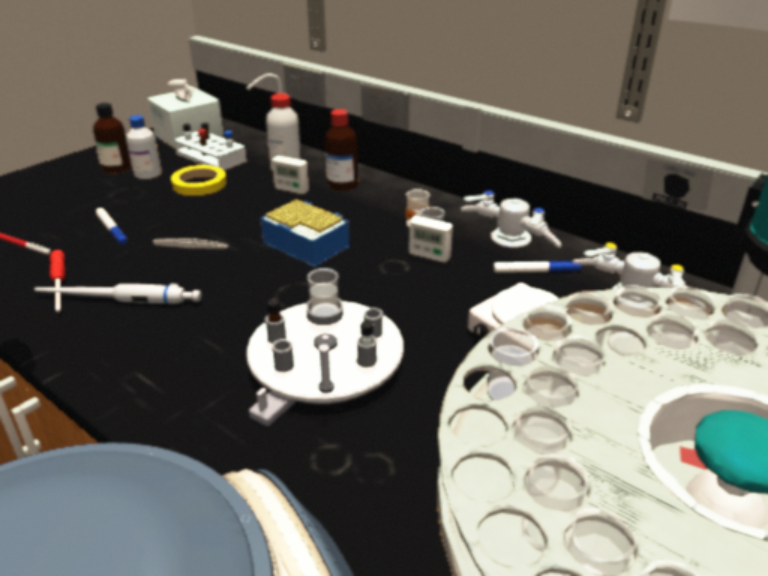

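The top view (768-wide copy) shows the carousel axis at about (348,339), beaker (312,300), pin top (394,389), pointer (357,440) and plate (488,173). The dark vial caps are at (400,333) and (299,362). In the scene view the beaker is behind the hub and the pin is in front of it.

```bash
python3 - <<'E'
from h import *
m=robot.camera_model("top");i=cv2.imread('pics/top.png')
w=(i.min(2)>150).astype(np.uint8)
cs,_=cv2.findContours(w,cv2.RETR_EXTERNAL,cv2.CHAIN_APPROX_NONE)
def at(x,y):
    for c in cs:
        if cv2.pointPolygonTest(c,(x/1.5,y/1.5),False)>=0: return c
c=at(330,330);e=cv2.fitEllipse(cv2.convexHull(c));print(e)
ax=cast(m,*e[0],.03);print('axis',ax)
c=at(488,173);e2=cv2.minAreaRect(c);print(e2,cast(m,*e2[0],.04))
pl=cast(m,488/1.5,173/1.5,.05);print('plate by eye',pl)
P={'pin':(394,389,.092),'hub':(347,338,.042),'ptr':(355,440,.042),'bk_rim':(309,297,.093),'va':(400,330,.089),'vb':(298,362,.089)}
for k,(u,v,z) in P.items():
    p=cast(m,u/1.5,v/1.5,z);d=p-ax;print(k,p.round(4),np.hypot(*d[:2]).round(4),np.degrees(np.arctan2(d[1],d[0])).round(1))
big=cv2.resize(i[165:305,165:300],None,fx=4,fy=4,interpolation=cv2.INTER_CUBIC)
pp=cv2.resize(i[75:160,280:370],None,fx=3,fy=3);o=np.zeros((560,810,3),np.uint8);o[:,:540]=big;o[:255,540:]=pp
o=o[:, :800];cv2.imwrite('pics/crop.png',o)
E
```

```text
((232.0105438232422, 232.43431091308594), (103.93256378173828, 121.24089813232422), 177.01319885253906)
axis [0.44583142 0.31813512 0.03      ]
((325.19232177734375, 116.03846740722656), (62.36493682861328, 54.520286560058594), 11.309932708740234) [0.67004934 0.14575533 0.04      ]
plate by eye [0.66828663 0.14672343 0.05      ]
pin [0.3963 0.2597 0.092 ] 0.0766 -130.3
hub [0.4582 0.3189 0.042 ] 0.0124 3.8
ptr [0.3347 0.306  0.042 ] 0.1118 -173.7
bk_rim [0.5015 0.3615 0.093 ] 0.0705 37.9
va [0.4649 0.2539 0.089 ] 0.067 -73.4
vb [0.4252 0.3723 0.089 ] 0.0579 110.8
```

View pics/crop.png

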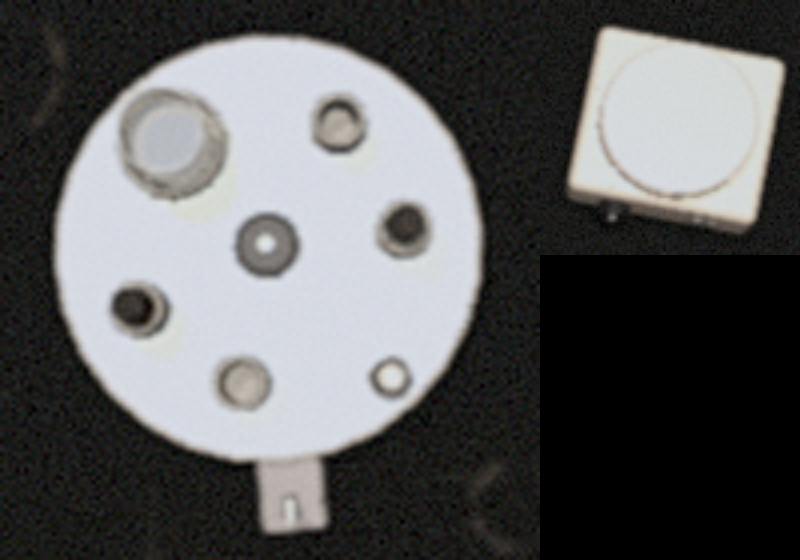

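The crop shows the hub at (267,243), disc centre (268,246), pin top (391,377), pointer blade (291,507), beaker (172,143) and plate (678,118). The earlier ellipse fit included the tongue, so I'll redo it with these values.

```bash
python3 - <<'E'
from h import *
m=robot.camera_model("top")
c=lambda u,v,z:cast(m,165+u/4,165+v/4,z)
ax=(c(268,246.5,.03)+c(267,243,.042))/2
print('ax',c(268,246.5,.03),c(267,243,.042))
for k,p in {'pin':c(391,377,.092),'ptr':c(291,507,.042),'bk':c(166,140,.085),'bkfloor':c(167,139,.036),'va':c(405,222,.089),'vb':c(131,305,.089),'plate':cast(m,280+138.5/3,75+118/3,.05)}.items():
    d=p-ax;print(k,p.round(4),np.hypot(*d[:2]).round(4),np.degrees(np.arctan2(d[1],d[0])).round(1))
w=robot.camera_model("wrist");s=robot.read_state();Rt=R.from_rotvec(s['eef_rot']).as_matrix();T=np.array(w['T'])
print('cam in tool',(Rt.T@(T[:3,3]-s['position'])).round(3),(Rt.T@T[:3,:3]).round(2).tolist(),w['fx'])
E
```

```text
ax [0.45671751 0.31844301 0.03      ] [0.45739795 0.31815102 0.042     ]
pin [0.3965 0.2596 0.092 ] 0.0844 -135.9
ptr [0.3376 0.3041 0.042 ] 0.1203 -173.2
bk [0.499  0.3615 0.085 ] 0.0602 45.8
bkfloor [0.5059 0.3669 0.036 ] 0.0689 44.9
va [0.464  0.2547 0.089 ] 0.064 -83.7
vb [0.4253 0.3739 0.089 ] 0.064 119.7
plate [0.6703 0.1452 0.05  ] 0.2746 -39.1
cam in tool [0.067 0.001 0.031] [[-0.0, -0.96, -0.27], [1.0, -0.0, -0.0], [0.0, -0.27, 0.96]] 325.0006994193556
```

>>> servo_tool:
  series:
    - [0.4, -0.041, -0.035, 0.005, 0]
    - [0.4, -0.041, -0.035, 0.005, 0]
    - [0.4, -0.041, -0.035, 0.005, 0]
    - [0.4, -0.041, -0.035, 0.005, 0]
    - [0.4, -0.041, -0.035, 0.005, 0]
    - [0.4, -0.041, -0.035, 0.005, 0]
    - [0.4, -0.041, -0.035, 0.005, 0]
    - [0.4, -0.041, -0.035, 0.005, 0]
  newtons: 20

```text
time: 1.1
position: [0.3987, 0.2597, 0.3645]
eef_rot: [-0.36, -3.121, 0.0]
force: [0.9, 0.1, -0.7]
grip_width: 0.034
finger_force: 0.0
```

>>> servo_tool:
  series:
    - [0.4, 0, 0, 0.005, 10.2]
    - [0.4, 0, 0, 0.005, 10.2]
    - [0.4, 0, 0, 0.005, 10.2]
    - [0.4, 0, 0, 0.005, 10.2]
    - [0.4, 0, 0, 0.005, 10.2]
    - [0.4, 0, 0, 0.005, 10.2]
    - [0.4, 0, 0, 0.005, 10.2]
    - [0.4, 0, 0, 0.005, 10.2]

```text
time: 2.1
position: [0.3979, 0.2612, 0.3244]
eef_rot: [-2.318, -2.12, 0.001]
force: [0.1, -0.8, 0.5]
grip_width: 0.0339
finger_force: 0.0
```

>>> servo_tool:
  series:
    - [0.4, 0, 0, 0.005, 10.2]
    - [0.4, 0, 0, 0.005, 10.2]
    - [0.4, 0, 0, 0.005, 10.2]
    - [0.4, 0, 0, 0.005, 10.2]
    - [0.4, 0, 0, 0, 0]
    - [0.4, 0, 0, 0, 0]

```text
time: 2.85
position: [0.398, 0.2612, 0.3048]
eef_rot: [2.906, 1.194, -0.0]
force: [-0.0, 0.4, -1.1]
grip_width: 0.0341
finger_force: 0.0
```

```bash
cat >> h.py <<'E'
def where():
    s=robot.read_state();Rt=R.from_rotvec(s['eef_rot']).as_matrix();a=Rt[:,0]
    print('t',round(s['time'],2),'pos',np.round(s['position'],4),'thx',np.degrees(np.arctan2(a[1],a[0])).round(1),'F',np.round(s['force'],1),'w',round(s['grip_width'],4),'ff',s['finger_force'],'q',np.round(s['q'],2))
    return s,Rt
def wrist(n):
    m=robot.camera_model("wrist");i=robot.capture("wrist");cv2.imwrite(f'pics/{n}.png',i);return m,i
E
python3 - <<'E'
from h import *
where();m,i=wrist('w1')
for p in([.3965,.2596,.092],[.457,.3183,.042],[.3376,.3041,.042],[.464,.2547,.089]):print(proj(m,p))
E
```

```text
t 2.85 pos [0.398  0.2612 0.3048] thx 44.7 F [-0.   0.4 -1.1] w 0.0341 ff 0.0 q [ 0.46  0.43  1.82 -0.    0.89  1.25]
(np.float64(252.13148351661894), np.float64(223.36044788074904))
(np.float64(253.27731562062766), np.float64(79.54195327922483))
(np.float64(155.2232757398169), np.float64(212.3477650942553))
(np.float64(341.601942992481), np.float64(148.10595177077928))
```

View pics/w1.png

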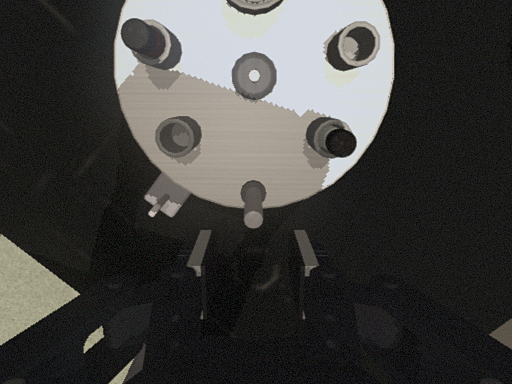

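The wrist view shows the pin top at (253,219), within 4 px of the prediction. It is centred between the fingers (gap centre about column 252). Descending and closing.

>>> servo_tool:
  series:
    - [0.4, -0.001, 0, 0.02, 0.6]
    - [0.4, 0, 0, 0.02, 0]
    - [0.4, 0, 0, 0.02, 0]
    - [0.4, 0, 0, 0.012, 0]
    - [0.0, 0, 0, 0, 0]
    - [0.0, 0, 0, 0, 0]
    - [0.0, 0, 0, 0, 0]
    - [0.0, 0, 0, 0, 0]
  newtons: 20

```text
time: 3.9
position: [0.3972, 0.2605, 0.2328]
eef_rot: [-2.914, -1.173, 0.0]
force: [-0.0, 0.3, -12.4]
grip_width: 0.0111
finger_force: 19.8
```

```bash
python3 - <<'E'
from h import *
s,Rt=where();ax=np.array([.457,.3183]);d=s['position'][:2]-ax;r=np.hypot(*d);print(r,np.degrees(np.arctan2(d[1],d[0])))
# per-row shift for CCW 10 deg about axis, in tool frame
a=np.radians(-10.);
for r in (.083,.085):
  # tool origin at (-r,0) in inward-x frame; tool z down, CCW world = negative turn
  print(-r*np.cos(a)+r, -r*np.sin(a))
E
```

```text
t 3.9 pos [0.3972 0.2605 0.2328] thx 43.8 F [ -0.    0.3 -12.4] w 0.0111 ff 19.760828912258148 q [0.45 0.55 1.89 0.   0.7  1.26]
0.08317797893791828 -135.98358765661666
0.00126095649998674 0.014412798746355218
0.0012913409939623172 0.01476009510168908
```

>>> servo_tool:
  series:
    - [0, 0.0002, 0.0051, 0, -3.5]
    - [0, 0.0006, 0.0102, 0, -7]
    - [0, 0.0006, 0.0102, 0, -7]
    - [0, 0.0006, 0.0102, 0, -7]
    - [0, 0.0006, 0.0102, 0, -7]
    - [0, 0.0006, 0.0102, 0, -7]
    - [0, 0.0002, 0.0051, 0, -3.5]
    - [0, 0, 0, 0, 0]

```text
time: 4.9
position: [0.4517, 0.2349, 0.2328]
eef_rot: [2.301, 2.138, 0.0]
force: [1.7, -1.4, -7.5]
grip_width: 0.0113
finger_force: 20.2
```

```bash
python3 - <<'E'
from h import *
s,Rt=where();ax=np.array([.457,.3183]);d=s['position'][:2]-ax;print(np.hypot(*d),np.degrees(np.arctan2(d[1],d[0])))
E
```

```text
t 4.9 pos [0.4517 0.2349 0.2328] thx 85.8 F [ 1.7 -1.4 -7.5] w 0.0113 ff 20.19339770078659 q [ 0.36  0.58  1.8  -0.    0.76  0.44]
0.08361489184584456 -93.6151901313327
```

>>> servo_tool:
  series:
    - [0, 0.0002, 0.0051, 0, -3.5]
    - [0, 0.0006, 0.0102, 0, -7]
    - [0, 0.0006, 0.0102, 0, -7]
    - [0, 0.0006, 0.0102, 0, -7]
    - [0, 0.0006, 0.0102, 0, -7]
    - [0, 0.0006, 0.0102, 0, -7]
    - [0, 0.0006, 0.0102, 0, -7]
    - [0, 0.0006, 0.0102, 0, -7]

```text
time: 5.9
position: [0.5208, 0.2625, 0.2329]
eef_rot: [1.113, 2.936, -0.0]
force: [6.0, -7.3, -10.9]
grip_width: 0.0114
finger_force: 20.0
```

>>> servo_tool:
  series:
    - [0, 0.0006, 0.0102, 0, -7]
    - [0, 0.0006, 0.0102, 0, -7]
    - [0, 0.0006, 0.0102, 0, -7]
    - [0, 0.0006, 0.0102, 0, -7]
    - [0, 0.0006, 0.0102, 0, -7]
    - [0, 0.0006, 0.0102, 0, -7]
    - [0, 0.0003, 0.0068, 0, -4.7]
    - [0, 0, 0, 0, 0]

```text
time: 6.9
position: [0.5423, 0.3263, 0.2329]
eef_rot: [-0.138, 3.134, 0.002]
force: [13.6, 0.9, -16.5]
grip_width: 0.0113
finger_force: 19.6
```

```bash
python3 - <<'E'
from h import *
s,Rt=where();ax=np.array([.457,.3183]);d=s['position'][:2]-ax;print(np.hypot(*d),np.degrees(np.arctan2(d[1],d[0])))
E
```

```text
t 6.9 pos [0.5423 0.3263 0.2329] thx -175.0 F [ 13.6   0.9 -16.5] w 0.0113 ff 19.577119946479797 q [ 0.45  0.7   1.49 -0.    0.95 -1.21]
0.08571222180973836 5.386984340139239
```

>>> servo_tool:
  series:
    - [0, -0.001, 0.002, 0, -1.0]
    - [0, 0, 0, 0, 0]
    - [0.35, 0, 0, 0, 0]
    - [0.35, 0, 0, 0, 0]
    - [0.35, 0, 0, 0, 0]
    - [0.35, 0, 0, -0.02, 0]
    - [0.35, 0, 0, -0.03, 0]
    - [0.35, 0, 0, -0.03, 0]

```text
time: 7.9
position: [0.5418, 0.3276, 0.3136]
eef_rot: [0.165, -3.137, 0.0]
force: [-0.3, -0.5, -0.1]
grip_width: 0.0298
finger_force: 0.0
```

>>> servo_tool:
  series:
    - [0.5, 0.025, 0, 0, 0]
    - [0.7, 0.025, 0, 0, 0]
    - [0.8, 0.025, 0, 0, 0]
    - [0.8, 0.025, 0, 0, 0]
    - [0.8, 0, 0, 0, 0]
    - [0.8, 0, 0, 0, 0]

```text
time: 8.65
position: [0.443, 0.3173, 0.3129]
eef_rot: [-0.165, 3.136, 0.001]
force: [0.3, 0.2, 0.1]
grip_width: 0.0685
finger_force: 0.0
```

```bash
python3 - <<'E'
from h import *
where();m,i=wrist('w2');t=robot.capture("top");cv2.imwrite('pics/t2.png',t)
cv2.imwrite('pics/c2.png',np.hstack([cv2.resize(i,(400,300)),cv2.resize(t[165:305,155:312],(337,300))]))
for p in([.392,.3106,.093],[.392,.3106,.036],[.3376,.3041,.042],[.541,.328,.092]):print(np.round(proj(m,p)),np.array(proj(m,p))*400/512)
E
```

```text
t 8.65 pos [0.443  0.3173 0.3129] thx -174.0 F [0.3 0.2 0.1] w 0.0685 ff 0.0 q [ 0.51  0.49  1.65 -0.    1.   -1.16]
[249. 128.] [194.77774494  99.87151999]
[250. 121.] [195.33799198  94.90720823]
[249.  40.] [194.29036294  30.97058871]
[252. 345.] [197.09063225 269.91205994]
```

View pics/c2.png

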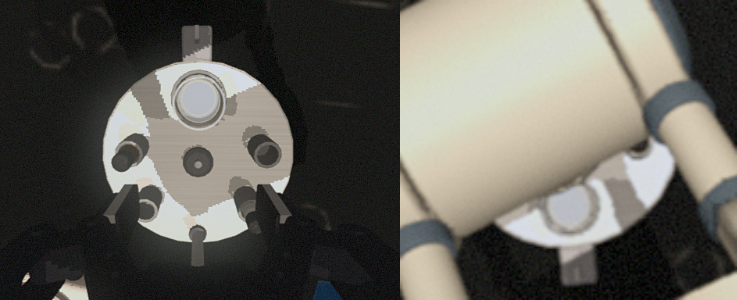

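The wrist half of the picture shows the beaker at (197,99) in line with the pointer at (197,30), and both vials are still in their pockets. Going to grasp.

>>> servo_tool:
  series:
    - [0.8, 0.0255, 0, 0, 0]
    - [0.8, 0.0255, 0, 0, 0]
    - [0.8, 0, 0, 0.025, 0]
    - [0.8, 0, 0, 0.025, 0]
    - [0.8, 0, 0, 0.02, 0]
    - [0.8, 0, 0, 0.017, 0]
    - [0.8, 0, 0, 0, 0]
    - [0.8, 0, 0, 0, 0]

```text
time: 9.75
position: [0.3922, 0.3119, 0.2261]
eef_rot: [-0.165, 3.137, 0.0]
force: [0.1, 0.5, 0.1]
grip_width: 0.0682
finger_force: 0.0
```

>>> servo_tool:
  series:
    - [0.2, 0, 0, 0, 0]
    - [0.2, 0, 0, 0, 0]
    - [0.2, 0, 0, 0, 0]
    - [0.2, 0, 0, 0, 0]
    - [0.2, 0, 0, 0, 0]
    - [0.2, 0, 0, 0, 0]
  newtons: 20

```text
time: 10.5
position: [0.392, 0.3119, 0.2262]
eef_rot: [-0.165, 3.136, 0.001]
force: [-0.7, -0.7, 6.8]
grip_width: 0.0377
finger_force: 21.5
```

```bash
python3 - <<'E'
from h import *
where()
E
```

```text
t 10.5 pos [0.392  0.3119 0.2262] thx -174.0 F [-0.7 -0.7  6.8] w 0.0377 ff 21.454141753747535 q [ 0.55  0.59  1.83 -0.    0.73 -1.12]
```

>>> servo_tool:
  series:
    - [0.2, 0, 0, -0.006, 0]
    - [0.2, 0, 0, -0.012, 0]
    - [0.2, 0, 0, -0.015, 0]
    - [0.2, 0, 0, -0.015, 0]
    - [0.2, 0, 0, -0.015, 0]
    - [0.2, 0, 0, -0.015, 0]
    - [0.2, 0, 0, -0.012, 0]
    - [0.2, 0, 0, 0, 0]

```text
time: 11.5
position: [0.3919, 0.3119, 0.3168]
eef_rot: [-0.165, 3.136, 0.001]
force: [0.5, -0.1, -1.1]
grip_width: 0.0378
finger_force: 20.9
```

>>> servo_tool:
  series:
    - [0.2, -0.01, -0.0075, -0.004, 0]
    - [0.2, -0.02, -0.015, 0, 0]
    - [0.2, -0.02, -0.015, 0, 0]
    - [0.2, -0.02, -0.015, 0, 0]
    - [0.2, -0.02, -0.015, 0, 0]
    - [0.2, -0.02, -0.015, 0, 0]
    - [0.2, -0.02, -0.015, 0, 0]
    - [0.2, -0.02, -0.015, 0, 0]

```text
time: 12.5
position: [0.5542, 0.2148, 0.3196]
eef_rot: [0.165, -3.137, 0.0]
force: [-0.1, -0.2, 0.4]
grip_width: 0.0378
finger_force: 20.9
```

>>> servo_tool:
  series:
    - [0.2, -0.02, -0.015, 0, 0]
    - [0.2, -0.02, -0.015, 0, 0]
    - [0.2, -0.02, -0.015, 0, 0]
    - [0.2, -0.02, -0.015, 0, 0]
    - [0.2, -0.01, -0.0075, 0, 0]
    - [0.2, 0, 0, 0, 0]
    - [0.2, 0, 0, 0, 0]

```text
time: 13.38
position: [0.6488, 0.1584, 0.3196]
eef_rot: [0.166, -3.137, -0.0]
force: [-0.6, -0.2, -0.3]
grip_width: 0.0376
finger_force: 20.9
```

```bash
python3 - <<'E'
from h import *
s,Rt=where();m,i=wrist('w3');t=robot.capture("top");cv2.imwrite('pics/t3.png',t)
c=robot.capture("scene")
cv2.imwrite('pics/c3.png',np.vstack([np.hstack([cv2.resize(i,(400,300)),cv2.resize(t,(400,300))]),np.hstack([cv2.resize(c[100:340,192:512],(400,300)),cv2.resize(t[60:180,240:400],(400,300))])]))
print(Rt.T@(np.array([.6703,.1452,0])-s['position']),np.array(proj(m,[.6703,.1452,.05]))*400/512)
E
```

```text
t 13.38 pos [0.6488 0.1584 0.3196] thx -173.9 F [-0.6 -0.2 -0.3] w 0.0376 ff 20.87342596752933 q [ 0.15  0.64  1.32  0.    1.18 -1.53]
[-0.02019794 -0.01540609  0.31958005] [181.42632954 168.90086727]
```

View pics/c3.png

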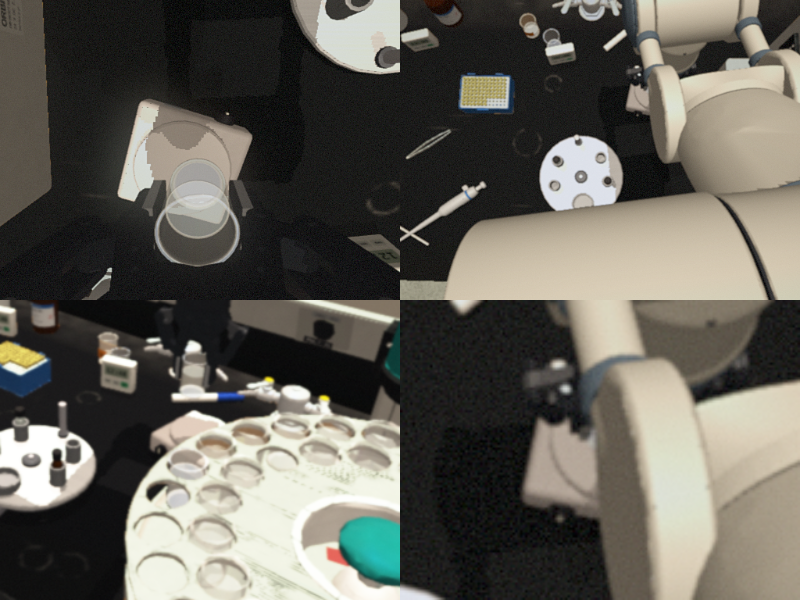

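The plate's circle in the wrist view is centred at about column 182, and the prediction was (181,169). The beaker is held upright. Moving over the centre, then lowering.

>>> servo_tool:
  series:
    - [0.2, -0.01, -0.0075, 0, 0]
    - [0.2, -0.01, -0.0075, 0, 0]
    - [0.2, 0, 0, 0.015, 0]
    - [0.2, 0, 0, 0.02, 0]
    - [0.2, 0, 0, 0.015, 0]
    - [0.2, 0, 0, 0.01, 0]
    - [0.2, 0, 0, 0.005, 0]
    - [0.2, 0, 0, 0, 0]

```text
time: 14.52
position: [0.6708, 0.1453, 0.2546]
eef_rot: [0.165, -3.137, -0.0]
force: [-1.5, 0.1, 0.4]
grip_width: 0.0376
finger_force: 20.9
```

>>> servo_tool:
  series:
    - [0.2, 0, 0, 0.004, 0]
    - [0.2, 0, 0, 0.003, 0]
    - [0.2, 0, 0, 0.002, 0]
    - [0.2, 0, 0, 0.001, 0]
    - [0.2, 0, 0, 0, 0]
    - [0.2, 0, 0, 0, 0]

```text
time: 15.28
position: [0.6709, 0.1452, 0.2448]
eef_rot: [-0.165, 3.137, -0.0]
force: [0.5, -0.5, -0.3]
grip_width: 0.0378
finger_force: 20.9
```

```bash
python3 - <<'E'
from h import *
s,Rt=where();print(Rt.T@(np.array([.6703,.1452,0])-s['position']))
E
```

```text
t 15.28 pos [0.6709 0.1452 0.2448] thx -174.0 F [ 0.5 -0.5 -0.3] w 0.0378 ff 20.878959522563036 q [ 0.13  0.74  1.33 -0.    1.07 -1.55]
[5.76791439e-04 3.97553364e-05 2.44756975e-01]
```

>>> servo_tool:
  series:
    - [0.2, 0, 0, 0.001, 0]
    - [0.2, 0, 0, 0.0005, 0]
    - [0.2, 0, 0, 0, 0]
    - [0.2, 0, 0, 0, 0]

```text
time: 15.78
position: [0.6708, 0.1452, 0.2433]
eef_rot: [-0.165, 3.137, 0.0]
force: [-1.0, -0.5, 3.1]
grip_width: 0.0381
finger_force: 21.1
```

Contact is felt at 3 N. Releasing gently and retreating upward.

>>> servo_tool:
  series:
    - [0.5, 0, 0, 0, 0]
    - [0.6, 0, 0, 0, 0]
    - [0.7, 0, 0, 0, 0]
    - [0.8, 0, 0, 0, 0]
    - [0.8, 0, 0, 0, 0]
    - [0.8, 0, 0, -0.01, 0]
    - [0.8, 0, 0, -0.02, 0]
    - [0.8, 0, 0, -0.03, 0]

```text
time: 16.77
position: [0.6708, 0.1452, 0.3047]
eef_rot: [0.165, -3.137, 0.0]
force: [0.1, -0.5, 0.1]
grip_width: 0.0685
finger_force: 0.0
```

>>> servo_tool:
  series:
    - [0.8, 0, 0, -0.03, 0]
    - [0.8, 0, 0, -0.03, 0]
    - [0.8, -0.02, 0, -0.02, 0]
    - [0.8, -0.04, 0, 0, 0]
    - [0.8, 0, 0, 0, 0]
    - [0.8, 0, 0, 0, 0]
    - [0.8, 0, 0, 0, 0]
    - [0.8, 0, 0, 0, 0]

```text
time: 17.77
position: [0.7301, 0.1515, 0.3836]
eef_rot: [0.165, -3.137, 0.0]
force: [-0.1, -0.1, 0.4]
grip_width: 0.0687
finger_force: 0.0
```

```bash
python3 - <<'E'
from h import *
where();m,i=wrist('w4');t=robot.capture("top")
cv2.imwrite('pics/c4.png',np.hstack([cv2.resize(i,(400,300)),cv2.resize(t,(400,300))]))
print(np.array(proj(m,[.6703,.1452,.05]))*400/512,np.array(proj(m,[.6703,.1452,.11]))*400/512)
E
```

```text
t 17.77 pos [0.7301 0.1515 0.3836] thx -174.0 F [-0.1 -0.1  0.4] w 0.0687 ff 0.0 q [ 0.12  0.69  1.02 -0.    1.43 -1.55]
[196.93152879  84.35018789] [196.8357391   85.82895938]
```

View pics/c4.png

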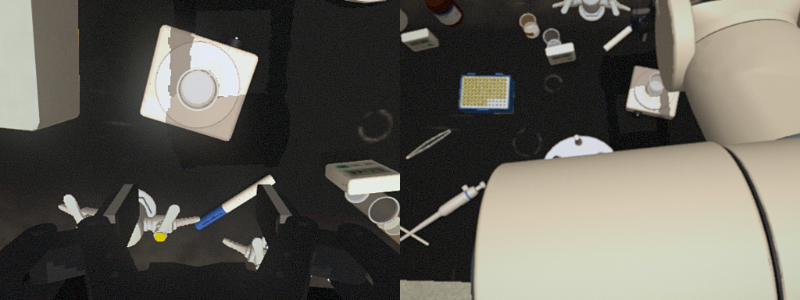

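The beaker stands upright at (197,88), and the plate's circle is centred at about (199,82). That puts it a few millimetres off centre, with the gripper clear. Handing in.

```bash
python3 -c "
from plant import robot
print(robot.hand_in())"
```

```text
the job is handed in; nothing more can be done
None
```

The carousel was turned until the beaker stood at the pointer, and the beaker now stands upright on the stirrer plate a few millimetres off centre; both vials were still in their pockets when last seen, before the lift, and I handed the job in at about 18 s (no verdict was returned).

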